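# Close the leaning biscuit jar

### The job

One of the two biscuit jars in the leaning counter stand has been left open. Take its lid from the counter, set it square on that jar's mouth, turn it back (anticlockwise) until you feel it drop into the thread, then screw it forward (clockwise) fully home and let go. Leave the other things on the counter as they are.

Things in the scene. Friction and masses are not known exactly. Their poses are not given: they have to be found in the camera images.
- lid_center (a point): Loose screw lid lying knob up: plain aluminium cap 87 mm across, 24 mm tall, with a round black knob (34 mm diameter, 30 mm tall) on top; 54 mm in all, about 0.14 kg. Point on its axis, half-way up: 27 mm over the lower edge, 27 mm under the knob's top, 3 mm over the cap's flat top. z points out through the knob. x and y lie towards four hidden inward lugs.
- open_mouth (a point): Middle of the open jar's mouth, level with its lip; z points straight out along the jar's axis. Clear jar, body 116 mm across, neck 72 mm across (bevelled to 66 mm at the lip), 185 mm from base to lip, full of ring biscuits, held fast in the stand, leaning 30 degrees towards the robot's side. With the lid fully down, lid_center lies on this axis 6 mm outside this point.
- thread (a point): On the open jar's axis, 14 mm inside the lip: its thread, four sloping ribs each with an end stop and a gap beyond, every 90 degrees (angles not told). On the ribs a lid stands 6 to 15 mm high, and turning it clockwise only meets the stops. Turn it anticlockwise, seen from above the lid, pushing lightly along the axis: within 85 degrees it drops onto the lip and turns back no farther.
- lid_lugs (a point): On the lid's axis, 4 mm over its lower edge: the level of its four lugs, inside a skirt 21 mm deep, 82 mm bore. Once dropped into the gaps the lid is free to turn some 50 degrees clockwise, then grows tight and stops dead at 63 to 72 degrees. Turning it takes under 1.5 N m; fingers on the knob may slip at the stop without harm.
- closed_knob (a point): The middle of the knob of the other jar beside it in the stand, the same in every way but already closed with the same kind of lid; this point is on its axis, 18 mm outside its lip. Leave it alone. The jars stand 150 mm apart, either may be on the left.
- stand: Dark wooden two-place jar stand, fixed, 340 mm wide (y), base 220 mm deep; origin on the counter under the row of jar bases. The jars lean to its -x side; their lips are about 222 mm above the counter and 93 mm to the -x side of the origin, 75 mm either side of its middle.
- roll_a: bread roll, 80 mm across, 48 mm tall, on the counter; origin under its middle
- roll_b: bread roll, 72 mm across, 44 mm tall, on the counter; origin under its middle
- tongs: steel serving tongs lying flat, about 215 mm long (along x), 52 mm wide, 20 mm tall; origin under the middle
- scoop: aluminium scoop with a wooden handle, 180 mm long (blade to +x, handle to -x), 56 mm wide, 30 mm tall; origin underneath, where the handle meets the blade
- oil_bottle: green glass bottle, 60 mm across, 210 mm tall; origin under its middle
- jam_jar: small closed jam jar, 68 mm across, 85 mm tall; origin under its middle
There are look-alikes about, which are no part of the job. Leave any pink or yellow look-alike of the part that bears lid_center alone.

How it is judged:
By the outcome, as a careful person would: the job done as asked, in the order asked, and still so for the second after the job is handed in, with the robot touching nothing.
It also fails if it takes over 58 s, if anything falls off the work surface, if the arm or the gripper's body presses on something with over 40 N, if the wrist force passes 120 N, or if a joint passes its speed limit or range.

### The arm

A 6-joint arm with a two-finger parallel gripper is mounted at the origin on the work surface. World frame = base frame: x ahead of the robot, y to its left, z up, the work surface at z = 0. Lengths are in m, angles in rad, forces in N, time in s.
With the tool pointing down it reaches from about 0.35 to 0.875 m from the base axis. Payload 15.5 kg.
Tool frame: the origin (TCP) lies at the very end of the fingers, on their centre line; the grasp point (between the pads) lies 19 mm behind it (grasp_offset is the distance from the TCP to the grasp point, in m); z points along the fingers, y is the direction in which the jaws open and shut (so a half turn about z gives the same grasp; the last joint's range is limited). The gripper opens to 85 mm and grips with 20 to 120 N. Pads are 22 mm wide; open, the fingers measure 114 mm over their backs; the gripper's body (76 mm by 85 mm) begins 54 mm behind the grasp point. The pads swing forward as they close: fully open they stand 13 mm farther back than shut.
Start: joints at [1.151, 0.494, 1.345, -0, 1.302, -0.096], TCP at [0.199, 0.593, 0.231] pointing down, gripper open.
Joint ranges: [-2.91, 2.91], [-0.82, 2.16], [0.22, 2.67], [-1.22, 4.37], [0.12, 2.79], [-3.08, 3.08]. Speed limits (rad/s): [1.89, 1.89, 2.57, 3.01, 3.01, 3.01].

### API

Orientations are given as a 3x3 rotation matrix whose columns are the frame's x, y, z axes.
In Python, from rig import * gives the robot as it stands. Calls block until the motion is done:
- move_to(position, orientation): joint-space move of the TCP to a pose.
- servo_line(position, velocity=0.15, orientation=None): straight line of the TCP; orientation=None keeps the orientation; velocity is the mean speed in m/s.
- goto_joints(angles): joint-space move.
- command_gripper(opening, force=None): finger opening in m; force is the grip in N (None keeps the last); returns when the fingers have stopped.
- pause(seconds).
- ik(position, orientation): joint angles nearest the present ones, or None.
- grab_frame(name): name is "scene" or "top"; returns the picture (400x640x3 uint8, blue, green, red); there is no depth.
- calibration(name): a dict with "fx", "fy", "cx", "cy" (pixels), "world_from_camera" (4x4, takes a point from camera to world coordinates). Camera axes: x right, y down, z forward; pixel columns grow to the right and rows downward; lengths in m; the calibration is good to about 2 mm. A picture is of the moment at which its call begins. calibration takes no time and is no camera call.
A pose or a line that the arm cannot do raises Unreachable and nothing moves.
- job_done(): hands the job in, once; it reports no verdict.
Readings, each from a call of its own:
- get_time(): time.
- get_qpos(): joint angles.
- get_joint_velocities(): joint speeds.
- get_joint_efforts(): joint torques, N m.
- get_eef_pos(): TCP position.
- get_tcp_rot(): TCP orientation.
- get_force(): force on the tool from outside, world axes, zero at the start.
- get_wrist_torque(): the same for the moment, N m.
- get_opening(): finger opening in m.
Only numpy, scipy, OpenCV 4.12 (cv2) and the standard library are available. Lean on these libraries where they do the work, as an engineer would, in place of code of your own. Each camera call takes 0.05 s, during which the arm holds its last target.

## Working session

There is one attempt and no reset: what is moved stays moved. The work goes in short steps, each a Python script; the robot and the scene stay as the last script left them, time stands still between calls to the robot, and variables do not carry over. Pictures are saved under pics/ and viewed, and the job is handed in when it is done.

```bash
ls; mkdir -p pics
python3 - <<'E'
from rig import *
import cv2
for n in("scene","top"):
    im=grab_frame(n); cv2.imwrite(f"pics/{n}0.png",im); 
    c=calibration(n); print(n,c)
print(get_time(),get_force(),get_opening())
E
```

```text
pics
scene {'fx': 458.72698255736447, 'fy': 458.72698255736447, 'cx': 315.40338506960177, 'cy': 200.95083274379255, 'world_from_camera': array([[ 0.57571869,  0.62512285, -0.52703834,  1.19677967],
       [ 0.81764535, -0.44174833,  0.36920793, -0.51243527],
       [-0.002018  , -0.64349036, -0.76545156,  1.19056844],
       [ 0.        ,  0.        ,  0.        ,  1.        ]])}
top {'fx': 496.5209068634434, 'fy': 496.5209068634434, 'cx': 309.6730549150209, 'cy': 210.64324621312147, 'world_from_camera': array([[-0.0052736 , -0.98767747,  0.15641419,  0.29384074],
       [-0.99989961,  0.00726535,  0.01216485, -0.04652842],
       [-0.01315135, -0.15633433, -0.98761664,  1.49680306],
       [ 0.        ,  0.        ,  0.        ,  1.        ]])}
0.1 [-0.58042184 -0.63184566 -0.33394176] 0.08510575761187665
```

View pics/scene0.png

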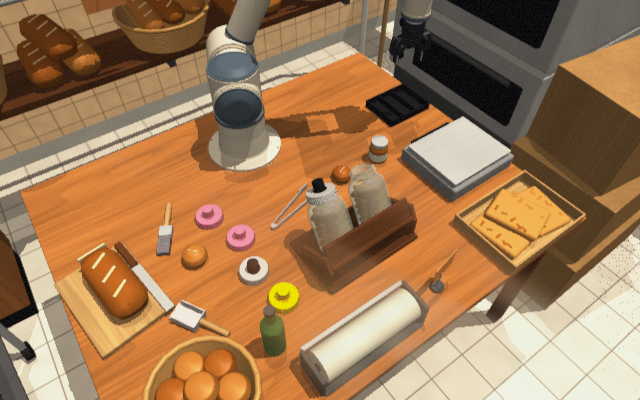

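View pics/top0.png

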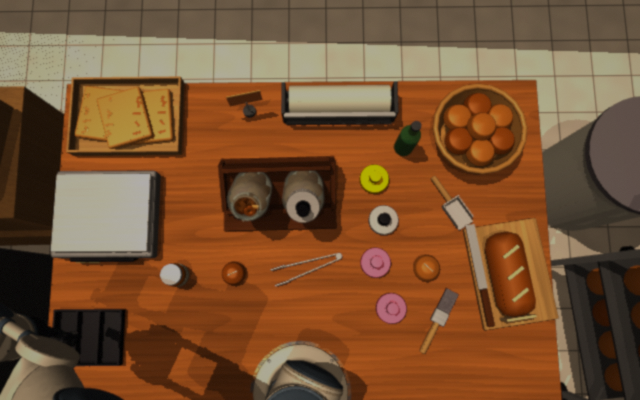

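The loose lid is at about top (384,220) / scene (253,269). The left jar in the top view (249,197) is open and the right one is closed. I'll enlarge both.

Run:
```python
import cv2
t=cv2.imread("pics/top0.png"); s=cv2.imread("pics/scene0.png")
cv2.imwrite("pics/c1.png",cv2.resize(t[150:240,210:340],None,fx=6,fy=6,interpolation=cv2.INTER_CUBIC))
cv2.imwrite("pics/c2.png",cv2.resize(t[195:245,355:415],None,fx=10,fy=10,interpolation=cv2.INTER_CUBIC))
cv2.imwrite("pics/c3.png",cv2.resize(s[155:285,290:420],None,fx=4.5,fy=4.5,interpolation=cv2.INTER_CUBIC))
cv2.imwrite("pics/c4.png",cv2.resize(s[245:295,225:285],None,fx=10,fy=10,interpolation=cv2.INTER_CUBIC))
```

```text
(no output)
```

View pics/c1.png

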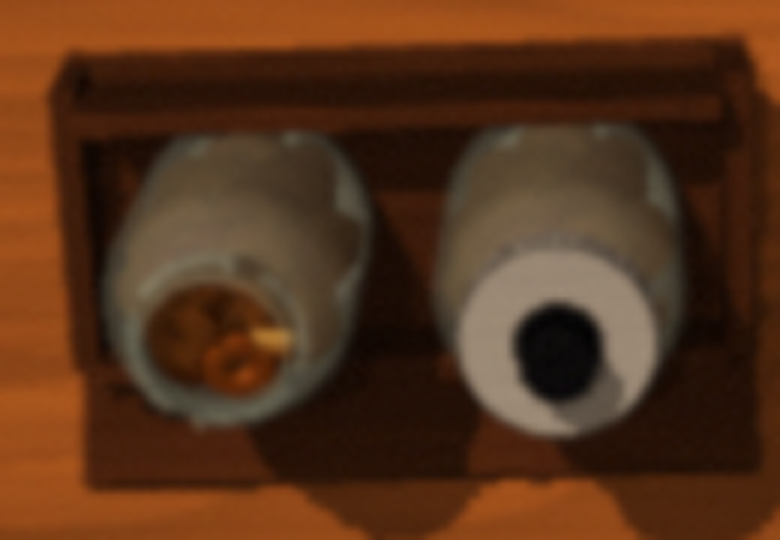

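View pics/c2.png

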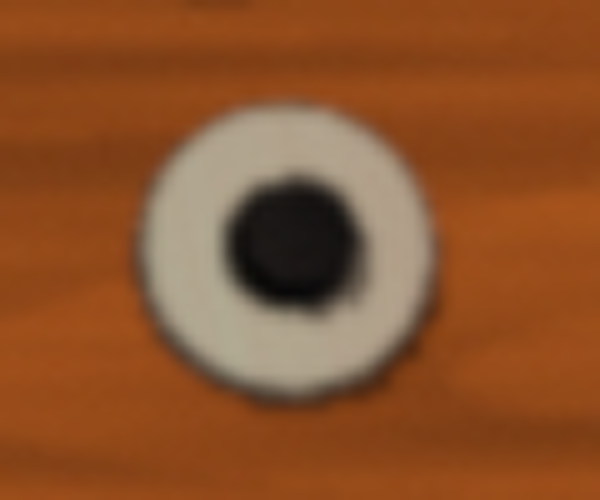

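View pics/c3.png

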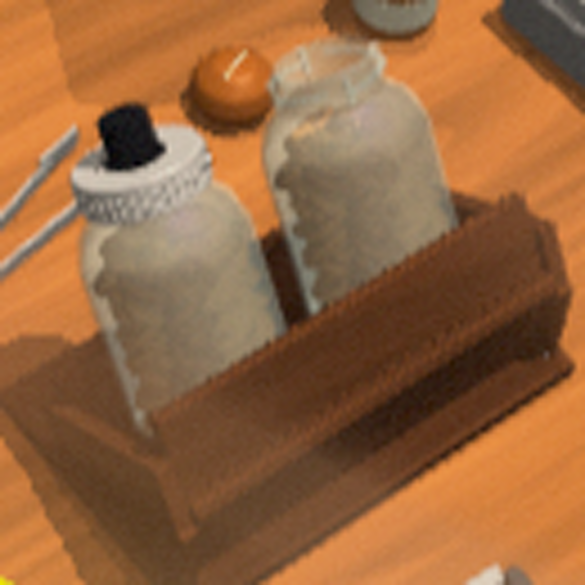

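View pics/c4.png

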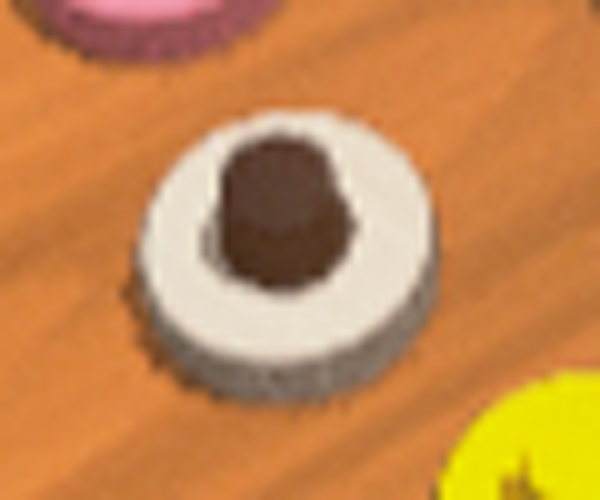

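```bash
cat > h.py <<'E'
import numpy as np,cv2
from scipy.optimize import least_squares
def proj(c,P):
    T=np.linalg.inv(c["world_from_camera"]);P=np.atleast_2d(P)@T[:3,:3].T+T[:3,3]
    return np.c_[c["fx"]*P[:,0]/P[:,2]+c["cx"],c["fy"]*P[:,1]/P[:,2]+c["cy"]]
def ray(c,u,z):
    W=c["world_from_camera"];d=W[:3,:3]@np.array([(u[0]-c["cx"])/c["fx"],(u[1]-c["cy"])/c["fy"],1]);o=W[:3,3]
    return o+d*(z-o[2])/d[2]
def circ(ctr,ax,r,n=120):
    ax=ax/np.linalg.norm(ax);u=np.cross(ax,[0,1,0.1]);u/=np.linalg.norm(u);v=np.cross(ax,u);t=np.linspace(0,2*np.pi,n)
    return ctr+r*(np.cos(t)[:,None]*u+np.sin(t)[:,None]*v)
def stand(p):
    x,y,yaw=p;c,s=np.cos(yaw),np.sin(yaw)
    R=np.array([[c,-s,0],[s,c,0],[0,0,1]]);ax=R@np.array([-.5,0,np.sqrt(3)/2])
    lip=lambda sy:np.array([x,y,0])+R@np.array([-.093,sy*.075,.222])
    return R,ax,lip(1),lip(-1)
E
cat > fit.py <<'E'
from rig import calibration
from h import *
ct,cs=calibration("top"),calibration("scene")
for c,u in((ct,(383.25,219.15)),(cs,(253.55,268.05))): print("lid",ray(c,u,.024))
print("lid knobtop top",ray(ct,(355+29.3-.45,195+24.2-.45),.054), ray(cs,(225+27.5-.45,245+17.5-.45),.054))
u=lambda x,y:(210+(x+.5)/6-.5,150+(y+.5)/6-.5)
A,B=ray(ct,u(88,488),.012),ray(ct,u(757,470),.012);print("base front",A,B,np.linalg.norm(A-B))
yaw=np.arctan2(-(A-B)[0],(A-B)[1]);print("yaw",np.degrees(yaw))
# fit xy,yaw: closed cap top centre
def res(p):
    R,ax,L,Rr=stand(p)
    r=[proj(ct,Rr+.003*ax)[0]-u(558.5,341)]
    M=(A+B)/2; m=np.array([p[0],p[1],0])+R@np.array([-.11,0,.012])
    return np.r_[r[0],(m-M)[:2]*300,(p[2]-yaw)*50]
s=least_squares(res,[.5,.1,0]);p=s.x;print(p,s.fun)
R,ax,L,Rr=stand(p);print(L,Rr,ax)
import sys
if len(sys.argv)>1: p=np.array(eval(sys.argv[1]));R,ax,L,Rr=stand(p)
def ov(im,c,x0,y0,w,h,f,name):
    i=cv2.resize(im[y0:y0+h,x0:x0+w],None,fx=f,fy=f,interpolation=cv2.INTER_CUBIC)
    def dr(P,col):
        q=(proj(c,P)-[x0,y0]+.5)*f-.5;cv2.polylines(i,[np.round(q*8).astype(int).reshape(-1,1,2)],False,col,1,cv2.LINE_AA,3)
    dr(circ(L,ax,.033),(255,255,0));dr(circ(L-.014*ax,ax,.036),(255,0,255))
    dr(circ(Rr+.003*ax,ax,.0435),(0,255,0));dr(circ(Rr+.033*ax,ax,.017),(0,0,255));dr(circ(Rr-.021*ax,ax,.0435),(0,255,0))
    cv2.imwrite(name,i)
ov(cv2.imread("pics/top0.png"),ct,210,150,130,90,6,"pics/o1.png")
ov(cv2.imread("pics/scene0.png"),cs,290,155,130,130,4.5,"pics/o2.png")
E
python3 fit.py
```

```text
lid [ 0.4997318  -0.24821839  0.024     ]
lid [ 0.50003493 -0.24859993  0.024     ]
lid knobtop top [ 0.49670816 -0.24589767  0.054     ] [ 0.49779643 -0.24869362  0.054     ]
base front [0.46900058 0.22968134 0.012     ] [ 0.47579352 -0.10643843  0.012     ] 0.33618840891400764
yaw 1.1577844295308317
[0.59170939 0.06652185 0.0453336 ] [-0.00344746  2.23147798  2.82760527 -0.0253778   1.25632258]
[0.49540608 0.13723021 0.222     ] [ 0.50220379 -0.01261568  0.222     ] [-0.4994863  -0.02265904  0.8660254 ]
```

```bash
python3 fit.py "[.594,.0665,.02]" >/dev/null; python3 -c "
import cv2
a=cv2.imread('pics/o1.png');b=cv2.imread('pics/o2.png');print(a.shape,b.shape)"
```

```text
(540, 780, 3) (585, 585, 3)
```

View pics/o1.png

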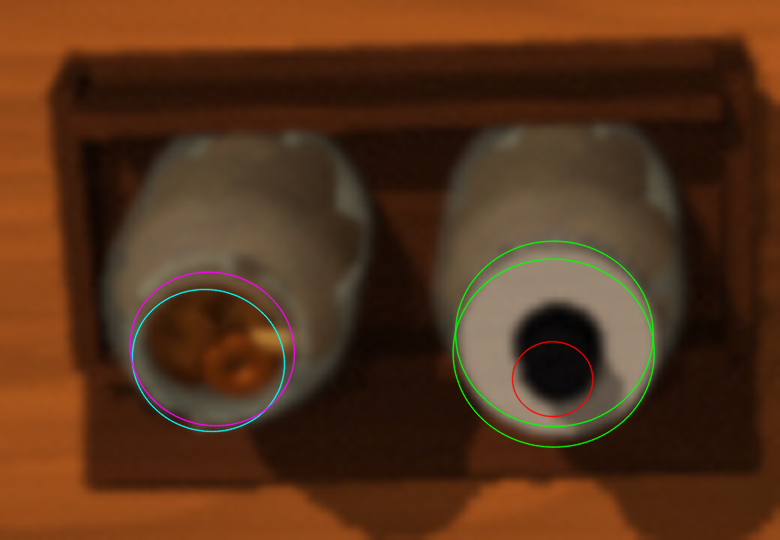

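View pics/o2.png

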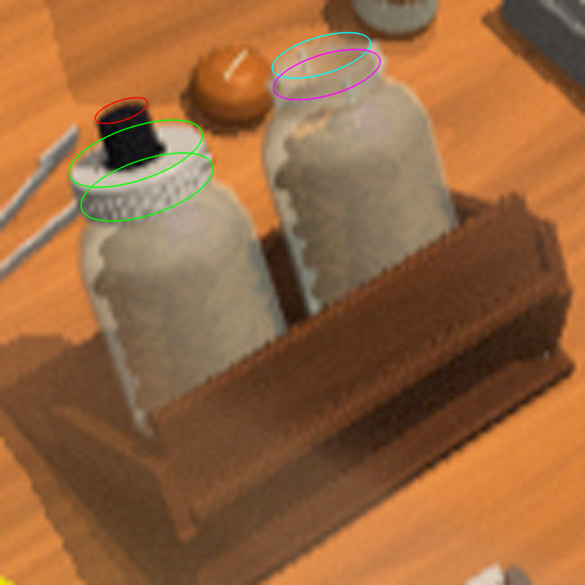

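```bash
cat > fit2.py <<'E'
from rig import calibration
from h import *
import sys
ct,cs=calibration("top"),calibration("scene")
u=lambda x,y:np.array((210+(x+.5)/6-.5,150+(y+.5)/6-.5))
v=lambda x,y:np.array((290+(x+.5)/4.5-.5,155+(y+.5)/4.5-.5))
# yaw from back top edge & front edge
for a,b,z in((u(88,488),u(757,470),.012),(u(70,55),u(745,40),.1),(u(100,135),u(718,118),.08)):
    A,B=ray(ct,a,z),ray(ct,b,z);print("yaw",np.arctan2(-(A-B)[0],(A-B)[1]))
yaw=float(sys.argv[1]) if len(sys.argv)>1 else .02
s=least_squares(lambda q:proj(ct,stand([q[0],q[1],yaw])[3]+.003*stand([q[0],q[1],yaw])[1])[0]-u(558.5,341),[.6,.07])
p=np.r_[s.x,yaw];print(p)
if len(sys.argv)>2:p=np.array(eval(sys.argv[2]))
R,ax,L,Rr=stand(p);print(L,Rr,ax)
def ov(im,c,x0,y0,w,h,f,name,only=None):
    i=cv2.resize(im[y0:y0+h,x0:x0+w],None,fx=f,fy=f,interpolation=cv2.INTER_CUBIC); j=i.copy()
    def dr(P,col):
        q=(proj(c,P)-[x0,y0]+.5)*f-.5;cv2.polylines(i,[np.round(q*8).astype(int).reshape(-1,1,2)],False,col,1,cv2.LINE_AA,3)
    dr(circ(L,ax,.033),(255,255,0));dr(circ(L-.014*ax,ax,.036),(255,0,255))
    dr(circ(L-.03*ax,ax,.036),(255,0,255))
    dr(circ(Rr+.003*ax,ax,.0435),(0,255,0));dr(circ(Rr+.033*ax,ax,.017),(0,0,255));dr(circ(Rr-.021*ax,ax,.0435),(0,255,0))
    return np.hstack([i,j])
t=cv2.imread("pics/top0.png");s=cv2.imread("pics/scene0.png")
# mouth & cap views
m=ov(t,ct,222,185,44,44,9,'');k=ov(t,ct,280,185,44,44,9,'')
cv2.imwrite("pics/o_top.png",np.vstack([m,k])[:, :])
m=ov(s,cs,345,158,40,30,10,'');k=ov(s,cs,302,174,40,30,10,'')
cv2.imwrite("pics/o_sc.png",np.vstack([m,k]))
E
python3 fit2.py
```

```text
yaw 0.02020715032363728
yaw 0.014043894605030721
yaw 0.019730740828395755
[0.59956058 0.06416425 0.02      ]
[0.50507928 0.13728937 0.222     ] [ 0.50807908 -0.01268063  0.222     ] [-0.4999     -0.00999933  0.8660254 ]
```

View pics/o_top.png

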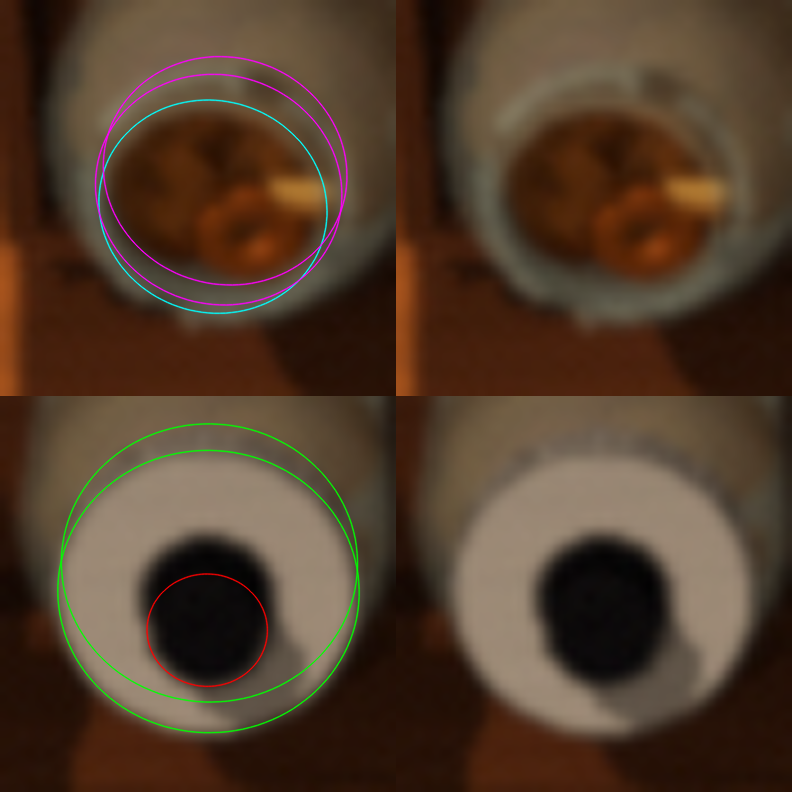

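View pics/o_sc.png

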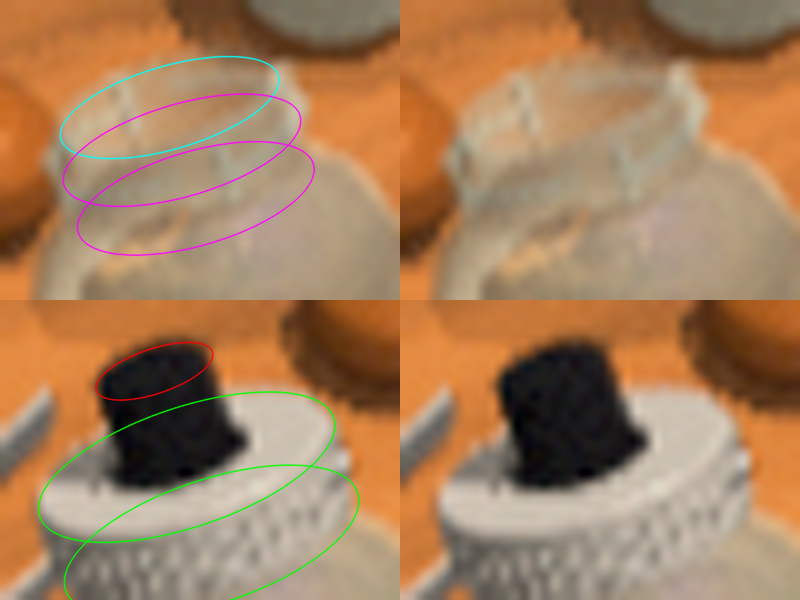

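Both views agree on the lid, at (0.500,-0.248). The jar model fits to about 1 mm, with the open mouth near (0.505,0.137,0.222). Next I'll check reachability and the j6 budget.

```bash
cat >> h.py <<'E'
LID=np.array([.500,-.2485,.027]);yaw=.02
AX=np.array([-.5*np.cos(yaw),-.5*np.sin(yaw),.8660254]);MOUTH=np.array([.5047,.1375,.222])
def Rz(zdir,phi):
    z=np.array(zdir,float);z/=np.linalg.norm(z);y0=np.cross(z,[1,0,0]);y0/=np.linalg.norm(y0);x0=np.cross(y0,z)
    x=np.cos(phi)*x0+np.sin(phi)*y0;y=np.cross(z,x);return np.c_[x,y,z]
E
python3 - <<'E'
from rig import *; from h import *
print(get_time(),get_tcp_rot())
for d in range(-180,181,30):
    f=lambda p,z:ik(p,Rz(z,np.radians(d)))
    a=f(LID+[0,0,.1],[0,0,-1]);b=f(MOUTH+.08*AX,-AX);c=f(MOUTH+.006*AX,-AX)
    print(d,*[None if q is None else np.round(q,2) for q in(a,b,c)])
E
```

```text
0.1 [[-9.48058451e-01  3.18095818e-01 -4.73928541e-04]
 [ 3.18096144e-01  9.48057929e-01 -1.00291091e-03]
 [ 1.30289944e-04 -1.10157301e-03 -9.99999385e-01]]
-180 [-0.57  0.53  1.63 -0.    0.99 -2.14] [ 0.24  0.04  1.97 -0.19  0.62 -1.21] [ 0.22  0.2   2.01 -0.24  0.43 -1.16]
-150 [-0.57  0.53  1.63 -0.    0.99 -1.62] [ 0.24  0.04  1.97 -0.19  0.62 -0.68] [ 0.22  0.2   2.01 -0.24  0.43 -0.64]
-120 [-0.57  0.53  1.63 -0.    0.99 -1.09] [ 0.24  0.04  1.97 -0.19  0.62 -0.16] [ 0.22  0.2   2.01 -0.24  0.43 -0.11]
-90 [-0.57  0.53  1.63 -0.    0.99 -0.57] [ 0.24  0.04  1.97 -0.19  0.62  0.36] [ 0.22  0.2   2.01 -0.24  0.43  0.41]
-60 [-0.57  0.53  1.63 -0.    0.99 -0.04] [ 0.24  0.04  1.97 -0.19  0.62  0.89] [ 0.22  0.2   2.01 -0.24  0.43  0.93]
-30 [-0.57  0.53  1.63 -0.    0.99  0.48] [ 0.24  0.04  1.97 -0.19  0.62  1.41] [ 0.22  0.2   2.01 -0.24  0.43  1.46]
0 [-0.57  0.53  1.63 -0.    0.99  1.  ] [ 0.24  0.04  1.97 -0.19  0.62  1.94] [ 0.22  0.2   2.01 -0.24  0.43  1.98]
30 [-0.57  0.53  1.63 -0.    0.99  1.53] [ 0.24  0.04  1.97 -0.19  0.62  2.46] [ 0.22  0.2   2.01 -0.24  0.43  2.5 ]
60 [-0.57  0.53  1.63 -0.    0.99  2.05] [ 0.24  0.04  1.97 -0.19  0.62  2.98] [ 0.22  0.2   2.01 -0.24  0.43  3.03]
90 [-0.57  0.53  1.63 -0.    0.99  2.57] [ 0.24  0.04  1.97 -0.19  0.62 -2.78] [ 0.22  0.2   2.01 -0.24  0.43 -2.73]
120 None [ 0.24  0.04  1.97 -0.19  0.62 -2.25] [ 0.22  0.2   2.01 -0.24  0.43 -2.21]
150 [-0.57  0.53  1.63 -0.    0.99 -2.66] [ 0.24  0.04  1.97 -0.19  0.62 -1.73] [ 0.22  0.2   2.01 -0.24  0.43 -1.68]
180 [-0.57  0.53  1.63 -0.    0.99 -2.14] [ 0.24  0.04  1.97 -0.19  0.62 -1.21] [ 0.22  0.2   2.01 -0.24  0.43 -1.16]
```

Run:
```python
from rig import *; from h import *
import cv2
D=[0,0,-1]
p=get_eef_pos();servo_line([p[0]+.08,p[1]-.15,.40],velocity=.35);print(get_time(),get_force())
move_to([.45,-.2,.38],Rz(D,0));print(get_time(),get_eef_pos())
command_gripper(.065);print(get_time())
servo_line([LID[0],LID[1],.075],velocity=.3);print(get_time(),get_eef_pos(),get_force())
for n in("scene","top"):
    im=grab_frame(n);cv2.imwrite(f"pics/{n}1.png",im)
s=cv2.imread("pics/scene1.png")[205:305,200:310];t=cv2.imread("pics/top1.png")[170:270,330:440]
cv2.imwrite("pics/pre.png",cv2.resize(np.hstack([s[:,:100],t[:,:100]]),None,fx=4,fy=4))
```

```text
0.9333 [-0.53812818  0.43601317 -1.04003943]
3.3 [ 0.45029857 -0.19938514  0.38001506]
3.6417
4.8333 [ 0.5004525  -0.24870639  0.07617756] [0.53657159 0.07694746 0.96031467]
```

View pics/pre.png

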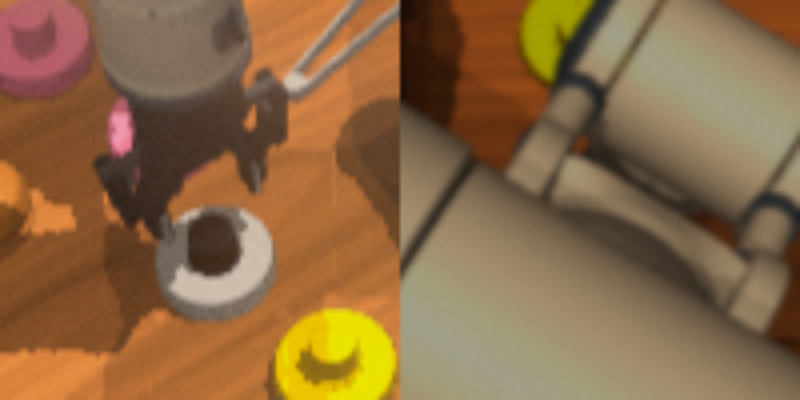

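The scene crop shows the fingers straddling the knob, with clear space around them. I'll descend, grip and lift.

Run:
```python
from rig import *; from h import *
import cv2
servo_line([LID[0],LID[1],.0275],velocity=.12);print(get_time(),get_eef_pos(),get_force())
command_gripper(.02,force=100);print(get_time(),get_opening(),get_eef_pos(),get_force(),get_wrist_torque())
servo_line([LID[0],LID[1],.10],velocity=.15);print(get_time(),get_opening(),get_eef_pos(),get_force(),get_wrist_torque())
s=grab_frame("scene");cv2.imwrite("pics/scene2.png",s)
cv2.imwrite("pics/grip.png",cv2.resize(s[195:295,200:310],None,fx=6,fy=6,interpolation=cv2.INTER_CUBIC))
```

```text
5.4833 [ 0.50014947 -0.24858372  0.02792729] [-0.48904011  0.16565321  0.46490205]
5.9 0.031390279617262845 [ 0.50043554 -0.24878226  0.02871027] [-3.40666265  1.21004509 14.22269616] [ 0.23249595  0.36641521 -0.03302421]
6.5333 0.031402719109448154 [ 0.49975611 -0.24835785  0.09959251] [-0.94048083 -1.37457287 -1.65502252] [-0.04005817  0.00901197  0.05502506]
```

View pics/grip.png

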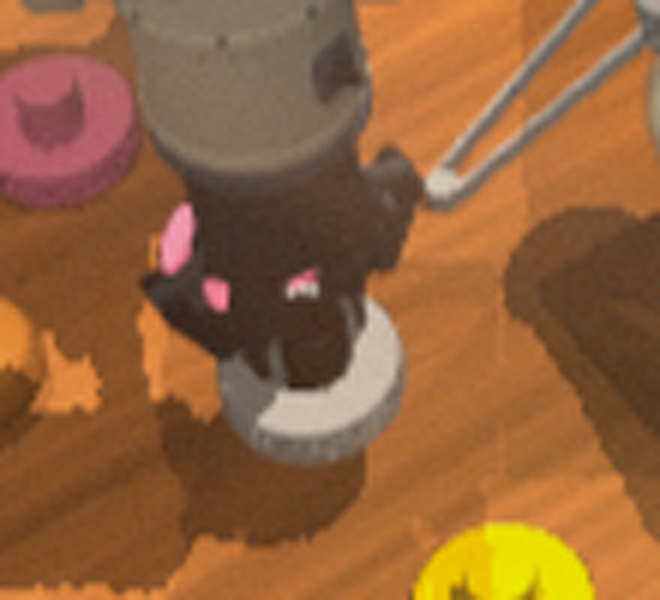

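Run:
```python
from rig import *; from h import *
import cv2
R=Rz(-AX,0)
servo_line([.47,-.2,.40],velocity=.35)
move_to(MOUTH+.19*AX+[0,0,.03],R);print(get_time(),get_eef_pos())
servo_line(MOUTH+.055*AX,velocity=.15);pause(.2)
print(get_time(),get_opening(),get_eef_pos()-(MOUTH+.055*AX),get_tcp_rot()-R,get_force(),get_wrist_torque(),get_qpos())
for n in("scene","top"):
    im=grab_frame(n);cv2.imwrite(f"pics/{n}3.png",im)
s=cv2.imread("pics/scene3.png")[130:230,290:420];t=cv2.imread("pics/top3.png")[150:250,200:330]
cv2.imwrite("pics/pre3.png",cv2.resize(np.vstack([s,t]),None,fx=3,fy=3,interpolation=cv2.INTER_CUBIC))
```

```text
8.9 [0.41028123 0.13513473 0.41627875]
10.325 0.0313462958645924 [7.34531531e-05 7.20297359e-05 6.34313313e-04] [[-5.48491386e-04  1.09722524e-04  9.49054485e-04]
 [-4.31994822e-05  2.97075758e-06  2.68444070e-04]
 [ 9.48629935e-04 -2.53977055e-04  5.51664134e-04]] [ 0.34414141  0.64356265 -1.31739054] [-0.05374828  0.30296831  0.0038889 ] [ 0.22981341  0.09007086  1.99061689 -0.19898     0.5546004   1.94594532]
```

View pics/pre3.png

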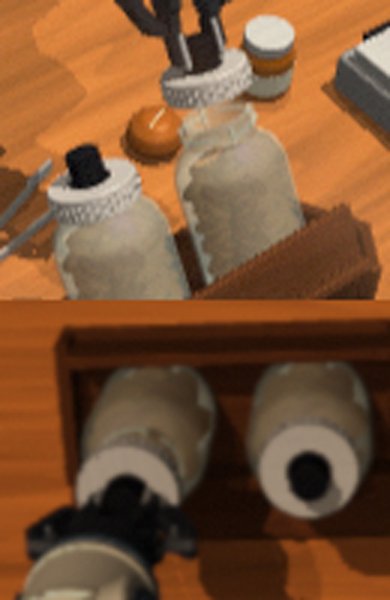

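Run:
```python
from rig import *; from h import *
import cv2
out=[]
for n,(x0,y0,w,h) in(("scene",(340,140,40,45)),("top",(215,185,55,45))):
    c=calibration(n);f=8;im=cv2.imread(f"pics/{n}3.png")
    i=cv2.resize(im[y0:y0+h,x0:x0+w],None,fx=f,fy=f,interpolation=cv2.INTER_CUBIC);j=i.copy()
    def dr(P,col):
        q=(proj(c,P)-[x0,y0]+.5)*f-.5;cv2.polylines(i,[np.round(q*8).astype(int).reshape(-1,1,2)],False,col,1,cv2.LINE_AA,3)
    lc=MOUTH+.0533*AX
    dr(circ(lc-.003*AX,AX,.0435),(0,255,0));dr(circ(lc-.027*AX,AX,.0435),(0,255,0));dr(circ(MOUTH,AX,.033),(255,255,0));dr(circ(MOUTH-.02*AX,AX,.036),(255,0,255))
    o=np.zeros((360,880,3),np.uint8);o[:,:w*f]=i;o[:,440:440+w*f]=j;out.append(o)
cv2.imwrite("pics/al.png",cv2.resize(np.vstack(out),(800,600) if 0 else None,fx=.83,fy=.83))
```

```text
(no output)
```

View pics/al.png

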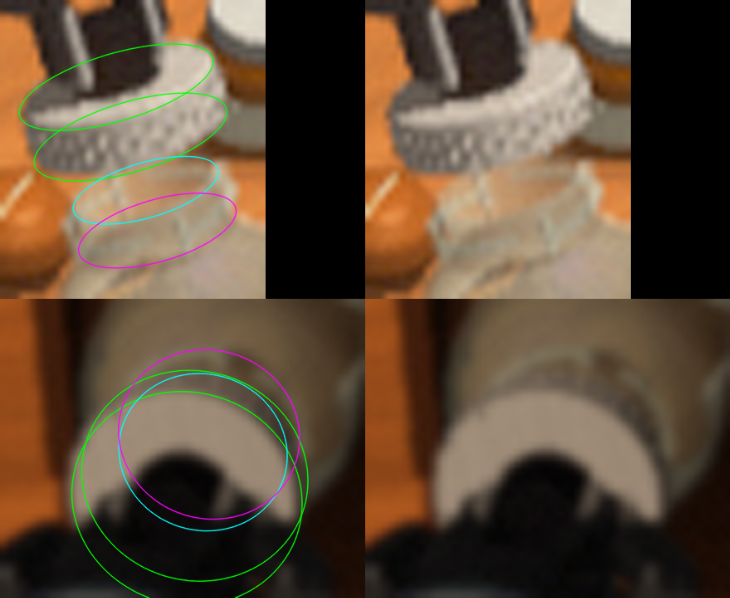

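Relative to the model, the lid appears about 1.5 mm towards +y and the mouth about 0.5 to 1 mm towards +y. I'll shift by -0.7 mm and lower until it touches.

```bash
sed -i 's/MOUTH=np.array.*/MOUTH=np.array([.5047,.1368,.222])/' h.py
python3 - <<'E'
from rig import *; from h import *
f0=get_force()@AX;m0=get_wrist_torque()
print(get_force(),f0)
servo_line(MOUTH+.036*AX,velocity=.1,orientation=Rz(-AX,0))
print(get_time(),get_force(),get_force()@AX-f0)
s=.036
while s>.004:
    s-=.0015;servo_line(MOUTH+s*AX,velocity=.03)
    F=get_force();fa=F@AX-f0
    print(round(get_time(),2),round(s,4),round((get_eef_pos()-MOUTH)@AX,4),np.round(F-f0*AX,1),round(fa,1),np.round(get_wrist_torque()-m0,2))
    if fa>8:break
E
```

```text
[-0.37635553  0.56721004 -1.57007022] -1.177252280967416
10.7667 [ 0.22791376  0.18826261 -0.60283831] 0.5393624071309611
11.02 0.0345 0.0348 [-0.1 -0.5  0.3] 0.3 [-0.03  0.02  0.09]
11.27 0.033 0.033 [-0.8 -0.1  0.2] 0.6 [ 0.05 -0.05  0.09]
11.52 0.0315 0.0314 [-0.2 -0.6 -0.2] -0.0 [-0.02 -0.07  0.06]
11.77 0.03 0.0299 [-0.5 -0.4 -0.1] 0.2 [-0.04 -0.07  0.11]
12.02 0.0285 0.0284 [-0.7  0.2 -0.7] -0.2 [ 0.01 -0.06  0.06]
12.27 0.027 0.0269 [ 0.2 -0.5  0.4] 0.2 [-0.06 -0.03  0.05]
12.52 0.0255 0.0254 [-0.2 -0.2  0.3] 0.4 [ 0.02 -0.04  0.02]
12.77 0.024 0.0239 [-1.   0.2 -0.9] -0.2 [-0.03 -0.09  0.  ]
13.02 0.0225 0.0224 [-1.9 -0.5  1.4] 2.1 [-0.03  0.    0.06]
13.27 0.021 0.0209 [-0.2  0.4  0.3] 0.3 [-0.02 -0.06 -0.01]
13.52 0.0195 0.0194 [-1.2 -0.1 -0.6] 0.1 [-0.02 -0.09  0.03]
13.77 0.018 0.0179 [-0.4 -0.1 -0.2] 0.0 [-0.02 -0.05  0.04]
14.02 0.0165 0.0164 [0.1 0.6 0.4] 0.3 [ 0.   -0.04  0.02]
14.27 0.015 0.0156 [-14.6   0.3  19.2] 23.9 [-0.12  0.4  -0.02]
```

```bash
cat > turn.py <<'E'
from rig import *; from h import *
FB=-.4
def fax(): return np.mean([get_force()@AX for _ in range(2)])-FB
def state():
    return (get_eef_pos()-MOUTH)@AX, fax(), get_wrist_torque()@AX
E
python3 - <<'E'
from turn import *
s=.0153;phi=0
servo_line(MOUTH+s*AX,velocity=.03);print(get_time(),state())
for k in range(30):
    phi-=np.radians(4)
    servo_line(MOUTH+s*AX,velocity=.03,orientation=Rz(-AX,phi))
    a,f,m=state();F=get_force()
    print(round(get_time(),2),round(np.degrees(phi)),round(s,4),round(a,4),round(f,1),np.round(F-F@AX*AX,1),round(m,2),round(get_opening(),4))
    if a<.0105 or abs(m)>.9 or f>40: break
    s+=np.clip((f-9)/35000,-.0015,.0012)
E
```

```text
14.5167 (np.float64(0.01572828276551672), np.float64(15.582873874112748), np.float64(-0.02711950169493771))
14.77 -4 0.0153 0.0159 20.9 [-2.4 -0.2 -1.4] 0.38 0.0313
15.02 -8 0.0156 0.0161 17.6 [-1.8 -1.3 -1.1] 0.25 0.0313
15.27 -12 0.0159 0.0164 18.2 [-1.7  1.  -1. ] 0.25 0.0313
15.52 -16 0.0161 0.0166 17.7 [-1.3  0.2 -0.7] 0.26 0.0314
15.77 -20 0.0164 0.0168 15.8 [-1.3 -0.5 -0.8] 0.27 0.0317
16.02 -24 0.0166 0.0171 17.4 [-1.3  0.7 -0.7] 0.3 0.0316
16.27 -28 0.0168 0.0173 17.6 [-2.   0.3 -1.2] 0.36 0.0314
16.52 -32 0.0171 0.0176 17.3 [-1.8 -0.3 -1. ] 0.21 0.0313
16.77 -36 0.0173 0.0178 16.5 [-1.1 -1.2 -0.7] 0.25 0.0316
17.02 -40 0.0175 0.0179 12.7 [-1.6  0.2 -0.9] 0.23 0.0314
17.27 -44 0.0176 0.018 11.7 [-0.5  0.  -0.3] 0.23 0.0312
17.52 -48 0.0177 0.0179 7.9 [ 0.3 -0.2  0.1] 0.22 0.0313
17.77 -52 0.0177 0.0176 -0.4 [-0.4 -0.5 -0.2] -0.03 0.0314
18.02 -56 0.0174 0.0173 0.5 [-0.6 -3.5 -0.4] -0.23 0.0314
18.27 -60 0.0172 0.0172 -0.7 [-0.8  5.  -0.4] 0.01 0.0311
18.52 -64 0.0169 0.017 3.8 [-0.4  6.4 -0.2] -1.2 0.031
```

Torque 1.2 N m and no axial force: the lugs are in the gap and against the back stop, but the arm has not lowered yet. I'll back off 4° and push down.

Run:
```python
from turn import *
s=.0169;phi=np.radians(-60)
servo_line(MOUTH+s*AX,velocity=.03,orientation=Rz(-AX,phi));print(get_time(),state())
while s>.005:
    s-=.0015;servo_line(MOUTH+s*AX,velocity=.03)
    a,f,m=state();F=get_force()
    print(round(get_time(),2),round(s,4),round(a,4),round(f,1),np.round(F-F@AX*AX,1),round(m,2),np.round(get_wrist_torque(),2))
    if f>9:break
```

```text
18.7667 (np.float64(0.016882081721349113), np.float64(0.1172505906564344), np.float64(-0.03862908975281628))
19.02 0.0154 0.0153 -1.6 [0.1 0.4 0.1] 0.04 [0.17 0.13 0.15]
19.27 0.0139 0.0138 0.0 [1.  1.7 0.6] -0.02 [0.23 0.12 0.11]
19.52 0.0124 0.0123 -0.2 [0.8 1.5 0.5] -0.02 [0.22 0.05 0.1 ]
19.77 0.0109 0.0108 -0.7 [0.9 1.3 0.5] 0.05 [0.21 0.04 0.17]
20.02 0.0094 0.0093 -1.7 [0.8 0.9 0.5] -0.0 [0.18 0.04 0.1 ]
20.27 0.0079 0.0083 17.5 [-1.2  0.1 -0.7] -0.05 [-0.1   0.19 -0.11]
```

It dropped onto the lip (lid_center about 6.6 mm out, against 6 nominal). Now I'll screw it clockwise.

Run:
```python
from turn import *
command_gripper(.02,force=120)
s=.0082;phi=np.radians(-60);n=0
for k in range(24):
    phi+=np.radians(4)
    servo_line(MOUTH+s*AX,velocity=.03,orientation=Rz(-AX,phi))
    a,f,m=state();F=get_force()
    tr=get_tcp_rot();R0=Rz(-AX,0);ph=np.degrees(np.arctan2(tr[:,0]@R0[:,1],tr[:,0]@R0[:,0]))
    print(round(get_time(),2),round(np.degrees(phi)),round(ph,1),round(s,4),round(a,4),round(f,1),np.round(F-F@AX*AX,1),round(m,2),round(get_opening(),4))
    if f>40 or abs(m)>2.2: break
    if phi>np.radians(24): break
    s+=np.clip((f-6)/35000,-.0005,.0008)
```

```text
20.73 -56 -56.0 0.0082 0.0085 12.8 [-1.  -0.3 -0.6] -0.11 0.0311
20.98 -52 -52.1 0.0084 0.0085 8.5 [ 0.3 -2.2  0.2] -0.15 0.0307
21.23 -48 -48.2 0.0085 0.0085 8.0 [-0.3 -0.2 -0.2] -0.1 0.0308
21.48 -44 -44.2 0.0085 0.0085 6.2 [ 0.  -1.1  0. ] -0.04 0.031
21.73 -40 -40.3 0.0085 0.0086 5.5 [ 0.1 -1.6  0. ] -0.04 0.0312
21.98 -36 -36.3 0.0085 0.0085 6.4 [ 0.4 -0.1  0.2] -0.01 0.0308
22.23 -32 -32.3 0.0085 0.0086 6.2 [ 0.6 -0.9  0.3] -0.04 0.0306
22.48 -28 -28.3 0.0085 0.0085 6.1 [ 1.3 -0.8  0.7] -0.05 0.0309
22.73 -24 -24.3 0.0085 0.0086 6.1 [ 1.5 -0.6  0.9] -0.12 0.0306
22.98 -20 -20.3 0.0085 0.0086 4.8 [ 1.2 -0.8  0.7] -0.08 0.031
23.23 -16 -16.3 0.0085 0.0085 6.5 [2.  0.3 1.1] -0.13 0.0311
23.48 -12 -12.3 0.0085 0.0086 6.1 [ 1.6 -0.6  0.9] -0.14 0.0309
23.73 -8 -8.3 0.0085 0.0085 4.6 [ 1.3 -1.2  0.7] -0.08 0.0309
23.98 -4 -4.3 0.0085 0.0085 6.3 [2.2 0.1 1.3] -0.1 0.0313
24.23 0 -0.3 0.0085 0.0085 3.6 [ 4.1 -1.3  2.3] -0.18 0.0308
24.48 4 3.7 0.0084 0.0085 4.1 [ 4.6 -1.3  2.6] -0.02 0.0309
24.73 8 7.6 0.0084 0.0085 4.6 [ 5.1 -2.5  2.9] 0.65 0.0309
24.98 12 11.6 0.0083 0.0084 4.2 [ 4.2 -3.1  2.4] 1.12 0.0311
25.23 16 15.6 0.0083 0.0085 13.2 [0.5 0.8 0.3] 1.5 0.0304
25.48 20 19.6 0.0085 0.0085 10.7 [-1.9  2.7 -1.1] 1.23 0.0308
25.73 24 23.6 0.0086 0.0086 10.4 [-5.2  8.9 -2.9] 1.49 0.0306
25.98 28 27.6 0.0087 0.0087 12.3 [-8.8 18.7 -4.9] 1.06 0.0302
```

Torque climbed from about +8° (roughly 68 to 72° after the drop) to 1.5 N m, and then the fingers slipped. I'll regrip and turn again to confirm the stop.

Run:
```python
from turn import *
def ph():
    tr=get_tcp_rot();R0=Rz(-AX,0);return np.degrees(np.arctan2(tr[:,0]@R0[:,1],tr[:,0]@R0[:,0]))
s=.0087
command_gripper(.055);print(get_time(),state(),get_force())
servo_line(MOUTH+.011*AX,velocity=.05,orientation=Rz(-AX,np.radians(10)))
servo_line(MOUTH+.010*AX,velocity=.03,orientation=Rz(-AX,np.radians(-20)));print(get_time(),state(),ph())
command_gripper(.02,force=120);print(get_time(),state(),get_force(),get_opening())
s=.0095;phi=np.radians(-20)
for k in range(7):
    phi+=np.radians(4)
    servo_line(MOUTH+s*AX,velocity=.03,orientation=Rz(-AX,phi))
    a,f,m=state();F=get_force()
    print(round(get_time(),2),round(np.degrees(phi)),round(ph(),1),round(s,4),round(a,4),round(f,1),np.round(F-F@AX*AX,1),round(m,2),round(get_opening(),4))
    if f>40 or abs(m)>2.5: break
    s+=np.clip((f-6)/35000,-.0005,.0008)
```

```text
26.3417 (np.float64(0.008636428736935545), np.float64(0.24303708256633103), np.float64(0.01589557728153828)) [-0.48164741  0.2163819  -0.45677042]
27.4833 (np.float64(0.00997000957607354), np.float64(0.37984583154332424), np.float64(-0.006189075719125232)) -19.791826459187753
27.8417 (np.float64(0.010582994632511984), np.float64(19.504947124552483), np.float64(-0.016300723920226523)) [-8.9770613  -7.88959943 16.78752542] 0.03053294832927033
28.09 -16 -15.9 0.0095 0.0106 33.9 [ 1.3 -8.2  0.7] 0.43 0.0304
28.34 -12 -11.9 0.0103 0.0111 19.7 [ 5.9 -8.4  3.3] 0.45 0.0303
28.59 -8 -8.0 0.0107 0.0112 6.7 [ 8.6 -9.6  4.8] 1.75 0.0304
28.84 -4 -3.8 0.0107 0.0113 4.1 [ 14.5 -13.    8.2] -0.38 0.0306
29.09 0 0.1 0.0107 0.0111 -4.4 [18.7 -9.6 10.7] 0.17 0.0306
29.34 4 4.0 0.0104 0.0111 4.4 [ 19.  -15.   10.8] 2.24 0.0302
29.59 8 8.1 0.0103 0.0115 27.0 [ 11.  -14.3   6.2] -0.61 0.0303
```

Torque hit 1.75 to 2.2 N m within a few degrees and then slipped, so the lid is at its stop. I'll release, retreat along the axis and look.

Run:
```python
from turn import *
import cv2
command_gripper(.070);print(get_time(),get_opening(),get_force())
servo_line(MOUTH+.03*AX,velocity=.08);servo_line(MOUTH+.17*AX,velocity=.2)
move_to([.28,.42,.40],Rz([0,0,-1],0));print(get_time(),get_force())
for n in("scene","top"):
    cv2.imwrite(f"pics/{n}4.png",grab_frame(n))
out=[]
for n,(x0,y0,w,h) in(("scene",(300,155,90,70)),("top",(215,180,110,50))):
    c=calibration(n);f=6 if n=="scene" else 7;im=cv2.imread(f"pics/{n}4.png")
    i=cv2.resize(im[y0:y0+h,x0:x0+w],None,fx=f,fy=f,interpolation=cv2.INTER_CUBIC)
    def dr(P,col):
        q=(proj(c,P)-[x0,y0]+.5)*f-.5;cv2.polylines(i,[np.round(q*8).astype(int).reshape(-1,1,2)],False,col,1,cv2.LINE_AA,3)
    lc=MOUTH+.006*AX;dr(circ(lc-.003*AX,AX,.0435),(0,255,0));dr(circ(lc+.027*AX,AX,.017),(0,0,255))
    cv2.imwrite(f"pics/fin_{n}.png",i)
```

```text
30.0583 0.0702234114754835 [-0.33123189  0.07553803  0.98127049]
32.5083 [-0.77313037 -0.21993134  0.01342579]
```

View pics/fin_scene.png

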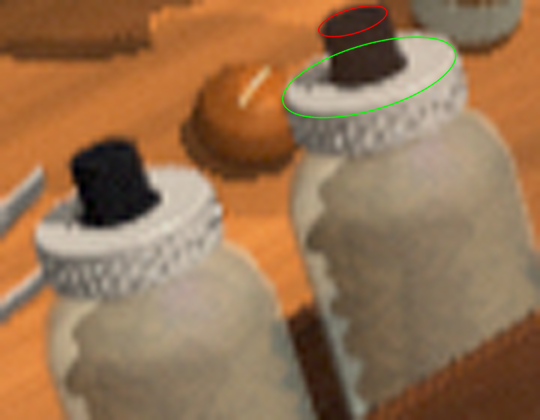

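View pics/fin_top.png

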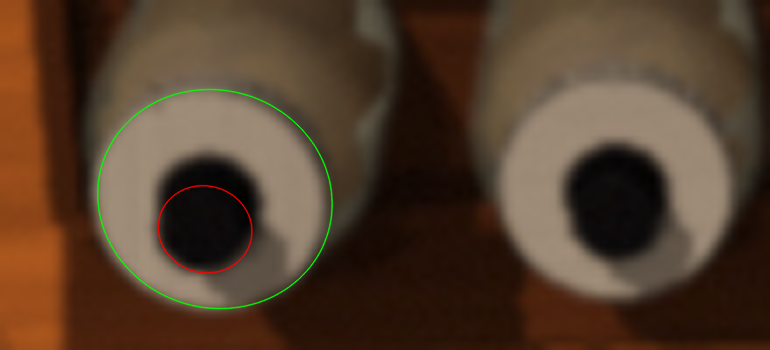

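View pics/scene4.png

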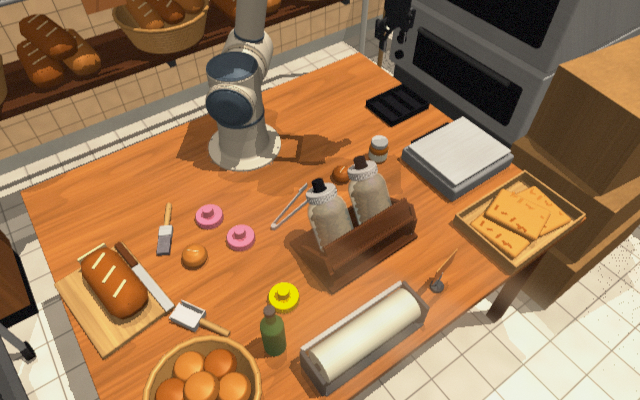

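The lid matches its modelled closed pose in both views, level and at the same height as the neighbouring jar's lid. Nothing else has moved.

```bash
python3 -c "
from rig import *
job_done();print(get_time())"
```

```text
the job is handed in; nothing more can be done
the job is handed in; nothing more can be done
```

The lid is screwed home on the open jar (the left one as the robot sees it), and the job was handed in at about 33 s.

- **Drop:** I set the lid on the ribs and turned it back about 60°. A brief 1.2 N m back-stop came up at −64°, because the arm had not yet lowered. I eased off 4°, and it then went down onto the lip, with its centre about 6.6 mm outside the mouth (6 mm expected).
- **Screwing home:** Clockwise it ran freely for about 65°, then tightened to 1.5 N m and the fingers slipped. I regripped and turned again; it slipped at 1.75 and 2.2 N m, above the 1.5 N m that turning should need, so I judged it to be at the stop.
- **Disagreement:** The tight zone began nearer 68° than the 50° given, and the torque peaked near 76–80° of gripper turn. I put this down to slip and flex in the grip, and had no independent measure of the lid's own angle.
- **Last pictures:** Both views show the lid matching its modelled closed position, level with the neighbouring jar's lid. The other things on the counter look unmoved and the gripper was clear.

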